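# Press a steel locating pin into a cast column capital

## Robot

A 6-joint arm with a two-finger parallel gripper is mounted at the origin on the work surface. World frame = base frame: x ahead of the robot, y to its left, z up, the work surface at z = 0. Lengths are in mm, angles in rad, forces in N, time in s.
With the tool pointing down it reaches from about 250 to 775 mm from the base axis. Payload 4 kg.
Tool frame: the origin (TCP) lies midway between the tips of the shut fingers; the grasp point (between the pads) lies 19 mm behind it; z points along the fingers, y is the line along which they close (so a half turn about z gives the same grasp; the last joint's range is limited). The gripper opens to 94 mm and grips with 3 to 60 N. Pads are 16 mm wide; open, the fingers measure 119 mm over their backs; the gripper's body (75 mm by 177 mm) begins 78 mm behind the grasp point.
Start: joints at [-1.41, 0.087, 1.371, -0, 1.684, -0.103], TCP at [143.41, -530.993, 205.506] pointing down, gripper open.
Joint ranges: [-3.1, 3.1], [-0.76, 2.03], [0.27, 2.55], [-1.08, 4.22], [0.17, 2.65], [-2.57, 2.57]. Speed limits (rad/s): [2.79, 2.79, 3.14, 3.14, 3.14, 3.14].

## Interface

Orientations are given as a rotation vector (axis times angle).
In Python, from bench import ctrl, viewer, models gives the robot as it stands.
- The arm moves only by the tool drive_tool, never from a script. Its argument "series" is text: rows parted by semicolons, each of 7 numbers parted by spaces: the closure, from 0 (fully open) to 1 (shut), then the shift along the tool's x, y, z in cm, then the turn, a rotation vector about the tool's x, y, z in rad. In form: grip tx ty tz ax ay az; .... A call has exactly 10 rows; each row is the pose to reach, as a shift and turn from the pose commanded when the call began, along the tool's axes at that moment; what a row does not reach only later rows make up. A row lasts 1/8 s, in which the tool goes at most 62.5 mm and 10.7 degrees, less where a joint would pass 70% of its speed; a pose out of reach is approached as far as the arm can. A call with a gripper value outside its range is refused whole. The fingers move at their own pace and stop on an object; "force" is the grip in N (left out, the last holds). Time passes only in rows, so rows that repeat a pose let the fingers close, or fill a call up. It gives the time, the measured TCP pose, the force, the opening and the grip force at its end, in the units of the state.
- ctrl.read_state(): the state, without advancing time (a new reading comes with each control period).
- viewer.camera(name): name is "scene" or "top"; returns a dict with "image" (480x640x3 uint8, red, green, blue), "depth" (480x640 float32, mm along the optical axis (not along the pixel's ray), 0 where there is no reading), "fx", "fy", "cx", "cy" (pixels), "pose" (4x4, takes a point from camera to world coordinates). Camera axes: x right, y down, z forward; pixel columns grow to the right and rows downward; lengths in mm; the calibration is good to about 2 mm. A picture is of the moment at which its call begins.
- ctrl.hand_in(): hands the job in; it is judged then, once.
Trained networks look in a picture, given as the dict that the camera call returned (one of the last four; its "shot" number tells which), for a name from the list of things; names that differ only in an ending like _2 or _b are one class to them, and where a whole thing is asked for, a point or a joint stands for the part that bears it (a point fixed in the world has none). Each returns a list of dicts, best first, with "score" (0 to 1); they miss things now and then, are a little off and sometimes report something else, mostly with a low value. They report only what shows in the picture. A call takes as long as a camera call.
- models.regions_of(picture, query): "pixels" (480x640 bool, what is visible of it) and "point" ([column, row] in pixels, amid what is visible of it).
The state is a dict: "time_s": time; "joint_pos": joint angles; "qd": joint speeds; "tau": joint torques, N m; "tool_pos": TCP position; "orientation": TCP orientation; "ft_force": force on the tool from outside, world axes, zero at the start; "torque": the same for the moment, N m; "gripper_width": finger opening in mm; "finger_force": force on a finger pad.
Only numpy, scipy, OpenCV 4.12 (cv2) and the standard library are available. Lean on these libraries where they do the work, as an engineer would, in place of code of your own. Each camera call takes 0.05 s, during which the arm holds its last target. There are 200 camera calls.

## Task

Take the bare steel pin out of the drilled stand and fit it upright into the hole in the wooden boss on top of the column capital: feel for the hole, which was drilled by hand and is a little off the capital's centre, then press the pin straight down, pushing the tight cork stop ahead of it, until it is fully home on the bottom. Let go and leave it standing there; be gentle with the casting (never push the pin against it with more than about 40 N), and leave all the other things where they are.

Things in the scene. Friction and masses are not known exactly. Their poses are not given: they have to be found in the camera images.
- pin_mid (a point): Middle (half-way up, on the axis) of the loose steel pin: a bright metal cylinder, 16 mm in diameter, 80 mm long, about 0.12 kg, z along its axis; its foot, 40 mm below this point, has a 1 mm bevel. It starts upright in one of the stand's three sockets (any of them), its foot 10 mm above the table, 58 mm of it showing above the stand. The hole in the boss takes 30 mm of it, so 50 mm stands out when it is home.
- stand: Dark timber block, 150 mm (its x) by 46 mm (its y) by 32 mm high, fixed to the table; origin at the centre of its underside. Three upright sockets 17.5 mm wide and 22 mm deep on its x axis at -45, 0 and +45 mm, each holding one pin: the steel one, a beech one and a black plastic one, all of the same size.
- capital: The ivory column capital to work on, fixed to the table: plinth 150 mm square, round top 148 mm across, top face 140 mm above the table, on it a brown round wooden flange, the boss. Origin at the centre of its underside, z up. (The other capital on the table is alike but has no wooden boss.)
- boss_middle (a point): Point on the capital's axis at the height of the top face of the wooden boss, 146 mm above the table. The boss (flange 84 mm across, 6 mm thick, firmly glued) was let in by hand: its hole is NOT at this point but 2.5 to 5.5 mm away from it in an unknown horizontal direction. The hole is in the middle of the flange, vertical, blind, 17 mm in diameter with a sharp edge (no chamfer), 30 mm deep when the cork is down. The top face is flat, smooth and rigid.
- cork (a joint): How far (m) the tight cork disc inside the hole has been pushed down: 0 at the start, when its top is 12 mm below the hole's mouth; 0.018 when it lies on the bottom and the pin on it is fully home, its foot 30 mm below the mouth. It slides stiffly, needing a push of about 7 N (rising by 0.04 N for each mm/s), and stays where it is left; at the bottom it stops hard.
- capital_plain: The finished capital beside it, the same shape and 140 mm high, without the wooden boss; fixed, not to be worked on. Origin at the centre of its underside.
- pin_beech: The beech (pale wood) pin in the stand, 16 mm by 80 mm; to be left there. Origin at its foot.
- pin_black: The black plastic pin in the stand, 16 mm by 80 mm; to be left there. Origin at its foot.
- tape_roll: Yellow roll of tape lying flat, 90 mm across, 24 mm high; bystander. Origin under its centre.
- filler_tin: Tin with a red label, 100 mm across, 100 mm high; bystander. Origin under its centre.
- mixing_cup: White plastic cup, 80 mm across, 90 mm high; bystander. Origin under its centre.
- screwdriver: Screwdriver lying on the table to the robot's left; bystander. Origin under its middle.
- dust_brush: Brush lying on the table to the robot's right; bystander. Origin under its middle.
- sealant: Blue cartridge lying on its side, 48 mm thick, 200 mm long plus a 50 mm nozzle; bystander. Origin under its middle.

How it is judged (in metres and radians):
On the way, in this order (a step that is already met when the one before it is completed fails the run):
1. the steel pin is lifted clear of the stand (height (world z) of pin_mid above 0.13 m), for 0.1 s.
2. its foot is in the hole of the boss, at least 4 mm down (horizontal distance between pin_mid and boss_middle below 0.012 m and z of pin_mid in the frame of capital below 0.182 m), for 0.05 s.
3. it is pressed home: the cork is on the bottom and the pin on the cork (horizontal distance between pin_mid and boss_middle below 0.012 m and value of joint cork above 0.0155 m and z of pin_mid in the frame of capital below 0.1595 m), for 0.1 s.
At the end, for the whole second after the job is handed in: The steel pin stands at rest and released in the hole of the boss, its middle within 12 mm of the capital's axis, upright within 0.08 rad, home to within 2.5 mm (foot at least 26.5 mm below the mouth, the cork pushed down at least 15.5 of its 18 mm) (all of step 3 and angle between pin_mid's own z axis and vertical below 0.08 rad and linear speed of pin below 0.02 m/s and contact force between pin and the fingers below 0.1 N); the robot touches nothing.
It fails at once if the pin is pushed against the capital, boss or cork with more than 40 N (contact force between pin and capital above 40 N).
It fails at once if one of the other two pins is moved by more than 30 mm (distance of any of pin_beech, pin_black from where it was at the start of the episode above 0.03 m).
It fails at once if a bystander on the table is moved by more than 30 mm (distance of any of tape_roll, filler_tin, mixing_cup, screwdriver, dust_brush, sealant from where it was at the start of the episode above 0.03 m).
It also fails if it takes over 72 s, if anything falls off the work surface, if the arm or the gripper's body presses on something with over 40 N, if the wrist force passes 120 N, or if a joint passes its speed limit or range.

## Working session

There is one attempt and no reset: what is moved stays moved. The work goes in short steps, Python scripts to look and compute and a tool call to move; the robot and the scene stay as the last step left them, time stands still between calls to the robot, and variables do not carry over. Pictures are saved under pics/ and viewed, at most 10 in all, crops included, and the job is handed in when it is done.

Besides the shell and the picture viewer there is one more tool, called in YAML: its name, and indented under it one key for each argument. drive_tool: Moves the arm, as the interface text tells. Its arguments: {"type":"object","properties":{"series":{"type":"string"},"force":{"type":"number"}},"required":["series"]}

```bash
mkdir -p pics
cat > h.py <<'E'
import numpy as np, cv2
from bench import ctrl, viewer, models
def save(c,n): cv2.imwrite('pics/'+n,cv2.cvtColor(c['image'],cv2.COLOR_RGB2BGR))
def cloud(c):
    v,u=np.mgrid[:480,:640]; d=c['depth']
    p=np.stack([(u-c['cx'])/c['fx']*d,(v-c['cy'])/c['fy']*d,d],-1)
    return p@c['pose'][:3,:3].T+c['pose'][:3,3]
E
python3 - <<'E'
from h import *
np.set_printoptions(precision=1,suppress=True)
s=ctrl.read_state(); print(s)
for n in('top','scene'):
    c=viewer.camera(n); save(c,n+'0.png'); P=cloud(c); print(n,c['pose'],c['fx'])
    for q in('pin_mid','stand','capital','pin_beech','pin_black','capital_plain','filler_tin','mixing_cup'):
        for r in models.regions_of(c,q)[:2]:
            m=r['pixels']&(c['depth']>0); p=P[m]
            if len(p)==0: continue
            t=p[p[:,2]>p[:,2].max()-6]
            print(q,round(r['score'],2),r['point'],m.sum(),'med',np.median(p,0),'max',p.max(0),'min',p.min(0),'topmean',t.mean(0),len(t))
E
```

```text
{'time_s': 0.0, 'joint_pos': array([-1.4,  0.1,  1.4, -0. ,  1.7, -0.1]), 'qd': array([ 0.,  0., -0.,  0., -0., -0.]), 'tau': array([  0. , -34. , -30.2,   0.1,   0. ,  -0. ]), 'tool_pos': array([ 143.3, -530.5,  204.3]), 'orientation': array([-3.1, -0.4,  0. ]), 'ft_force': array([-0.8, -0.5, -0.7]), 'torque': array([-0., -0., -0.]), 'finger_force': 0.0, 'gripper_width': 94.41332880083553}
top [[  -0.    -1.     0.1  478.3]
 [  -1.     0.    -0.    -2.5]
 [   0.    -0.1   -1.  1327.8]
 [   0.     0.     0.     1. ]] 452.3148920800238
pin_mid 0.62 [411.5, 198.6] 1189 med [ 732.5 -273.1   42.7] max [ 846.4 -245.4   53.7] min [ 634.  -314.4   -6.1] topmean [ 723.3 -277.3   49.4] 146
pin_mid 0.59 [282.7, 178.1] 379 med [771.3 104.5  21.1] max [819.4 151.6  31.6] min [724.9  64.   -7.7] topmean [769.7 105.3  27.2] 52
stand 0.73 [305.3, 275.2] 788 med [524.9  19.4  31. ] max [602.5  55.1  96.3] min [453.1 -14.8  -6.3] topmean [514.   16.1  92.5] 6
capital 0.96 [401.2, 260.7] 3147 med [ 547.9 -231.8  139.1] max [ 640.4 -165.4  152.1] min [ 472.6 -358.9   -7.4] topmean [ 554.4 -248.9  147.6
[... 1553 characters left out ...]
[332.9, 261.1] 140 med [580.9  30.   66. ] max [586.9  35.1  93.1] min [570.9  19.2  29. ] topmean [577.9  26.9  89.6] 25
capital_plain 0.68 [387.0, 317.2] 6406 med [608.  237.4 137.1] max [676.  311.7 145.1] min [464.2  57.4  -4.1] topmean [583.7 219.2 140.3] 1939
filler_tin 0.71 [242.1, 285.5] 2130 med [795.8 -11.8  93.1] max [848.4  50.2 104.5] min [ 709.  -157.1   -3.1] topmean [791.9 -34.8 100.3] 803
mixing_cup 0.79 [444.5, 410.5] 2079 med [620.7 430.9  53.8] max [674.3 472.1  92.7] min [566.7 375.7  -2.7] topmean [634.2 433.7  89.1] 310
mixing_cup 0.71 [278.2, 195.2] 3893 med [ 573.4 -209.   102.6] max [ 631.8 -166.9  150.3] min [ 425.6 -490.9   -2. ] topmean [ 558.4 -249.7  146.1] 436
```

Run:
```python
import cv2,numpy as np
a=cv2.imread('pics/top0.png')[150:350,150:480]; b=cv2.imread('pics/scene0.png')
x=cv2.resize(b[215:295,290:400],(550,400),interpolation=cv2.INTER_CUBIC)[:, :400]
y=cv2.resize(b[145:245,220:320],(400,400),interpolation=cv2.INTER_CUBIC)
cv2.imwrite('pics/crop1.png',np.hstack([x,y]))
```

```text
(no output)
```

View pics/top0.png

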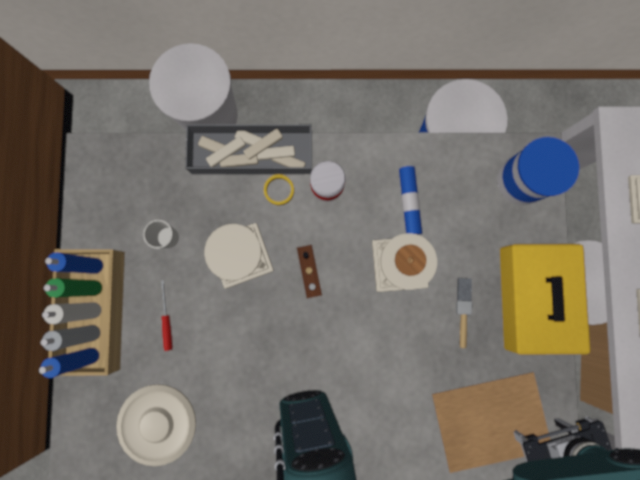

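View pics/crop1.png

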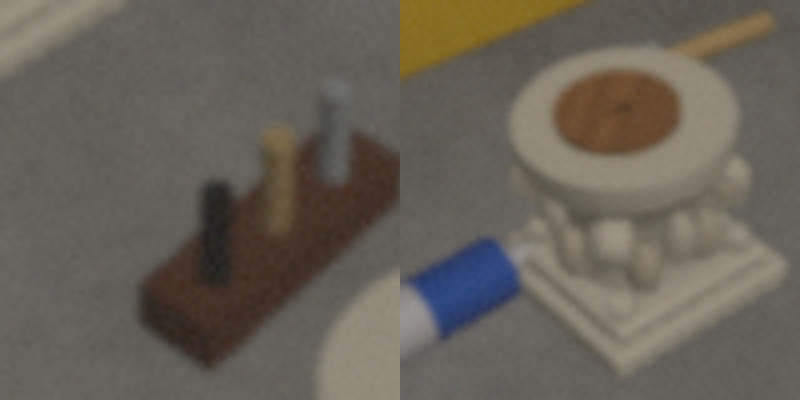

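```bash
cat >> h.py <<'E'
from scipy.optimize import least_squares
from scipy.spatial.transform import Rotation as R
def onplane(c,uv,z):
    uv=np.asarray(uv,float).reshape(-1,2)
    d=np.c_[(uv[:,0]-c['cx'])/c['fx'],(uv[:,1]-c['cy'])/c['fy'],np.ones(len(uv))]@c['pose'][:3,:3].T
    o=c['pose'][:3,3]; return o+d*((z-o[2])/d[:,2])[:,None]
def circ(p):
    f=least_squares(lambda x:np.hypot(p[:,0]-x[0],p[:,1]-x[1])-x[2],[*p[:,:2].mean(0),40],loss='soft_l1')
    return f.x,np.abs(f.fun).mean()
def brown(c):
    r=models.regions_of(c,'capital')[0]
    h=cv2.cvtColor(cv2.GaussianBlur(c['image'],(3,3),0),cv2.COLOR_RGB2HSV)
    m=((h[...,1]>85)&(h[...,0]<20)&cv2.dilate(r['pixels'].astype('u1'),np.ones((5,5),'u1')).astype(bool)).astype('u1')
    cs,_=cv2.findContours(m,cv2.RETR_EXTERNAL,cv2.CHAIN_APPROX_NONE)
    return m,max(cs,key=cv2.contourArea)[:,0,:]
E
python3 - <<'E'
from h import *
np.set_printoptions(precision=2,suppress=True)
s=ctrl.read_state(); print(R.from_rotvec(s['orientation']).as_matrix(), s['joint_pos'])
for n in('top','scene'):
    B=[]
    for i in range(3):
        c=viewer.camera(n); P=cloud(c)
        m,k=brown(c); B.append(np.r_[circ(onplane(c,k,146))[0],m.sum()])
        # capital top rim by height
        for q in('capital','capital_plain'):
            r=models.regions_of(c,q)[0]; p=P[r['pixels']&(P[...,2]>132)&(P[...,2]<155)]
            print(n,q,'z med',np.median(p[:,2]), cv2.minEnclosingCircle(p[:,:2].astype('f4')),p[:,:2].mean(0))
        r=models.regions_of(c,'stand')[0]; mm=r['pixels']&(P[...,2]>22)&(P[...,2]<40); k=max(cv2.findContours(r['pixels'].astype('u1'),0,cv2.CHAIN_APPROX_NONE)[0],key=cv2.contourArea)[:,0]
        print(' stand',cv2.minAreaRect(P[mm][:,:2].astype('f4')),cv2.minAreaRect(onplane(c,k,32)[:,:2].astype('f4')))
        if n=='scene':
            for q in('pin_mid','pin_beech','pin_black'):
                for r in models.regions_of(c,q)[:2]:
                    if r['pixels'].sum()>300: continue
                    p=P[r['pixels']&(P[...,2]>40)&(P[...,2]<85)]
                    med=np.median(p,0); v=med[:2]-c['pose'][:2,3]; v/=np.hypot(*v)
                    print(q,r['score'],med,'axis~',med[:2]+v*6.5)
    print(n,'boss',np.array(B))
E
```

```text
[[ 0.97  0.26  0.  ]
 [ 0.26 -0.97 -0.  ]
 [-0.    0.   -1.  ]] [-1.41  0.09  1.37 -0.    1.68 -0.1 ]
top capital z med 140.43342099863298 ((550.178466796875, -245.0945587158203), 74.10255432128906) [ 549.94 -244.25]
top capital_plain z med 139.09374071155196 ((577.19580078125, 219.148681640625), 74.18631744384766) [576.35 218.99]
 stand ((529.3156127929688, 19.312925338745117), (148.16836547851562, 45.35007095336914), 11.060921669006348) ((529.2798461914062, 19.048730850219727), (148.04901123046875, 45.781131744384766), 10.96640682220459)
top capital z med 140.40206790903812 ((550.4880981445312, -245.30885314941406), 74.12767791748047) [ 549.72 -244.35]
top capital_plain z med 139.12814746524543 ((576.9393310546875, 218.9200439453125), 74.1830825805664) [576.26 218.8 ]
 stand ((529.283447265625, 19.35457420349121), (149.46395874023438, 45.832176208496094), 11.4640531539917) ((529.445068359375, 18.212295532226562), (150.2899932861328, 47.52361297607422), 11.119783401489258)Traceback (most recent call last):
  File "<stdin>", line 8, in <module>
  File "h.py", line 22, in brown
    return m,max(cs,key=cv2.contourArea)[:,0,:]
             ~~~^^^^^^^^^^^^^^^^^^^^^^^^
ValueError: max() iterable argument is empty
```

```bash
cat >> h.py <<'E'
def brown(c,n):
    h=cv2.cvtColor(cv2.GaussianBlur(c['image'],(3,3),0),cv2.COLOR_RGB2HSV)
    (u0,u1,v0,v1)={'top':(385,436,238,284),'scene':(248,302,152,192)}[n]
    m=np.zeros((480,640),'u1'); m[v0:v1,u0:u1]=((h[...,1]>85)&(h[...,0]<20))[v0:v1,u0:u1]
    cs,_=cv2.findContours(m,cv2.RETR_EXTERNAL,cv2.CHAIN_APPROX_NONE)
    return m,max(cs,key=cv2.contourArea)[:,0,:]
E
python3 - <<'E'
from h import *
np.set_printoptions(precision=2,suppress=True)
for n in('top','scene'):
    B=[]
    for i in range(3):
        c=viewer.camera(n); P=cloud(c)
        m,k=brown(c,n); B.append(np.r_[circ(onplane(c,k,146))[0],m.sum()])
        r=models.regions_of(c,'stand')
        if r and n=='scene':
          k=max(cv2.findContours(r[0]['pixels'].astype('u1'),0,cv2.CHAIN_APPROX_NONE)[0],key=cv2.contourArea)[:,0]
          mm=r[0]['pixels']&(P[...,2]>24)&(P[...,2]<40)
          print(' stand',cv2.minAreaRect(P[mm][:,:2].astype('f4')))
        if n=='scene':
            for q in('pin_mid','pin_beech','pin_black'):
                for r in models.regions_of(c,q)[:2]:
                    if r['pixels'].sum()>300: continue
                    p=P[r['pixels']&(P[...,2]>40)&(P[...,2]<85)]
                    if len(p)<20: continue
                    med=np.median(p,0); v=med[:2]-c['pose'][:2,3]; v/=np.hypot(*v)
                    print(q,r['score'],med,'axis~',med[:2]+v*6.5)
    print(n,'boss',np.array(B))
E
```

```text
top boss [[ 552.14 -247.69   38.75  727.  ]
 [ 552.14 -247.69   38.75  727.  ]
 [ 552.14 -247.69   38.75  727.  ]]
 stand ((535.0092163085938, 18.23779296875), (149.8654327392578, 49.525146484375), 10.817986488342285)
pin_mid 0.44 [493.36  13.48  61.63] axis~ [488.97   8.68]
 stand ((533.3134155273438, 18.393156051635742), (152.48316955566406, 48.14280319213867), 11.64238452911377)
pin_black 0.57 [537.34  22.33  61.06] axis~ [533.12  17.38]
pin_black 0.47 [582.07  31.08  62.69] axis~ [578.05  25.98]
 stand ((533.6229858398438, 18.089757919311523), (152.4864501953125, 48.738433837890625), 10.61125659942627)
pin_mid 0.58 [493.69  12.36  62.2 ] axis~ [489.31   7.56]
pin_black 0.59 [493.27  12.69  61.15] axis~ [488.89   7.89]
pin_black 0.46 [581.67  31.35  60.13] axis~ [577.65  26.24]
scene boss [[ 558.52 -247.16   40.28  571.  ]
 [ 558.47 -247.05   40.25  570.  ]
 [ 558.44 -247.17   40.24  570.  ]]
```

```bash
cat >> h.py <<'E'
def todo(target,start=None):
    s=ctrl.read_state(); M=R.from_rotvec(s['orientation']).as_matrix()
    p=s['tool_pos'] if start is None else np.array(start)
    print('t',round(s['time_s'],2),'pos',s['tool_pos'].round(2),'yaw',round(np.arctan2(M[1,0],M[0,0]),4),'tilt',M[2,:2].round(4),'F',s['ft_force'].round(1),'w',round(s['gripper_width'],1),'ff',round(s['finger_force'],1))
    print('tool cm',((M.T@(np.array(target)-p))/10).round(3))
E
python3 -c "
from h import *
todo([488,9.5,180],[143.41,-530.993,205.506])"
```

```text
t 2.55 pos [ 143.42 -530.98  205.51] yaw 0.2638 tilt [0.     0.0001] F [-0.3 -0.7  0.1] w 93.8 ff 0.0
tool cm [ 47.361 -43.194   2.548]
```

drive_tool:
  series: "0 4.7 -4.3 0 0 0 0; 0 10 -9 0.5 0 0 0.02; 0 15 -13.7 1 0 0 0.04; 0 20 -18.2 1.3 0 0 0.07; 0 25 -22.8 1.5 0 0 0.07; 0 30 -27.4 1.8 0 0 0.07; 0 35 -32 2 0 0 0.07; 0 40 -36.5 2.2 0 0 0.07; 0 44.5 -40.6 2.4 0 0 0.07; 0 47.4 -43.2 2.5 0 0 0.07"
  force: 25

```text
time_s: 3.8
tool_pos: [480.1, -2.6, 181.3]
orientation: [3.126, 0.304, 0.002]
ft_force: [1.1, -0.8, 0.1]
gripper_width: 94.0
finger_force: 0.0
```

Run:
```python
from h import *
c=viewer.camera('scene'); save(c,'s1.png')
cv2.imwrite('pics/s1c.png',cv2.resize(cv2.cvtColor(c['image'],cv2.COLOR_RGB2BGR)[140:320,250:490],(800,600)))
todo([487.5,9.5,49])
```

```text
t 3.85 pos [482.76   4.12 180.38] yaw 0.2013 tilt [ 0.004  -0.0057] F [ 1.8  3.4 -0. ] w 94.0 ff 0.0
tool cm [ 0.52  -0.357 13.143]
```

View pics/s1c.png

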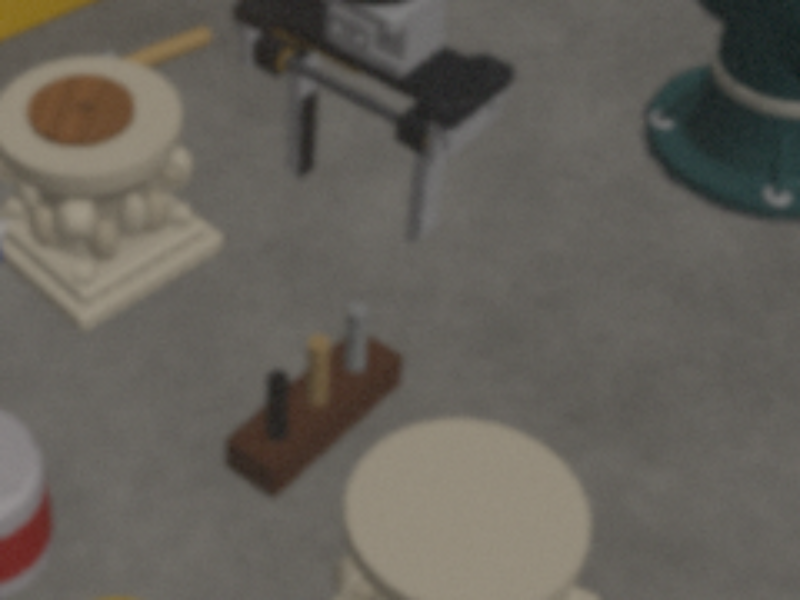

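drive_tool:
  series: "0 0 0 1 0 0 0; 0 0 0 4 0 0 0; 0 0 0 7 0 0 0; 0 0 0 10 0 0 0; 0 0 0 12 0 0 0; 0 0 0 13.1 0 0 0; 0 0 0 13.1 0 0 0; 0 0 0 13.1 0 0 0; 0 0 0 13.1 0 0 0; 0 0 0 13.1 0 0 0"

```text
time_s: 5.1
tool_pos: [479.7, -4.6, 50.6]
orientation: [3.126, 0.304, 0.002]
ft_force: [-0.2, -0.4, 0.8]
gripper_width: 93.9
finger_force: 0.0
```

Run:
```python
from h import *
todo([487.5,9.5,49])
c=viewer.camera('scene'); save(c,'s2.png')
d=viewer.camera('top')
a=cv2.resize(cv2.cvtColor(c['image'],cv2.COLOR_RGB2BGR)[190:290,300:400],(400,400))
b=cv2.resize(cv2.cvtColor(d['image'],cv2.COLOR_RGB2BGR)[230:330,260:360],(400,400))
cv2.imwrite('pics/s2c.png',np.hstack([a,b]))
```

```text
t 5.1 pos [479.69  -4.6   50.64] yaw 0.194 tilt [0.0013 0.0005] F [-0.2 -0.4  0.8] w 93.9 ff 0.0
tool cm [ 1.038 -1.233  0.165]
```

View pics/s2c.png

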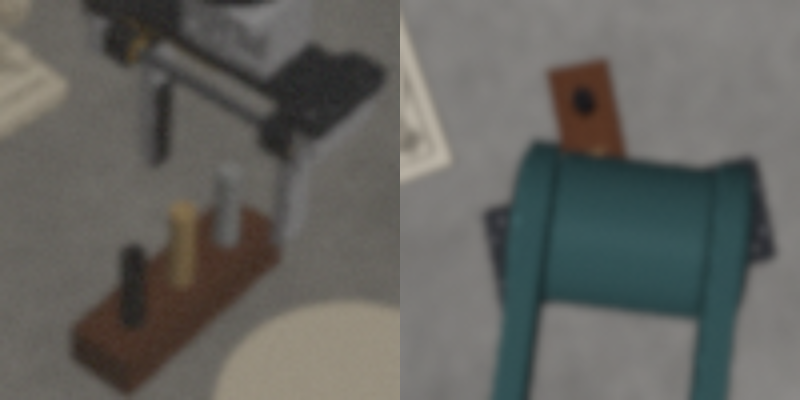

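drive_tool:
  series: "0 0.5 -0.6 0.1 0 0 0; 0 1.0 -1.2 0.2 0 0 0; 0 1.0 -1.2 0.2 0 0 0; 0 1.0 -1.2 0.2 0 0 0; 0.5 1.0 -1.2 0.2 0 0 0; 1 1.0 -1.2 0.2 0 0 0; 1 1.0 -1.2 0.2 0 0 0; 1 1.0 -1.2 0.2 0 0 0; 1 1.0 -1.2 0.2 0 0 0; 1 1.0 -1.2 0.2 0 0 0"
  force: 25

```text
time_s: 6.45
tool_pos: [486.7, 9.1, 47.9]
orientation: [3.127, 0.304, 0.0]
ft_force: [-0.7, 0.4, 0.6]
gripper_width: 37.1
finger_force: 0.0
```

Run:
```python
from h import *
todo([487.5,9.5,170])
c=viewer.camera('scene')
a=cv2.resize(cv2.cvtColor(c['image'],cv2.COLOR_RGB2BGR)[190:270,310:410],(800,600))
cv2.imwrite('pics/s3c.png',a)
```

```text
t 6.45 pos [486.69   9.1   47.94] yaw 0.1938 tilt [0.     0.0001] F [-0.7  0.4  0.6] w 37.1 ff 0.0
tool cm [  0.087  -0.022 -12.206]
```

View pics/s3c.png

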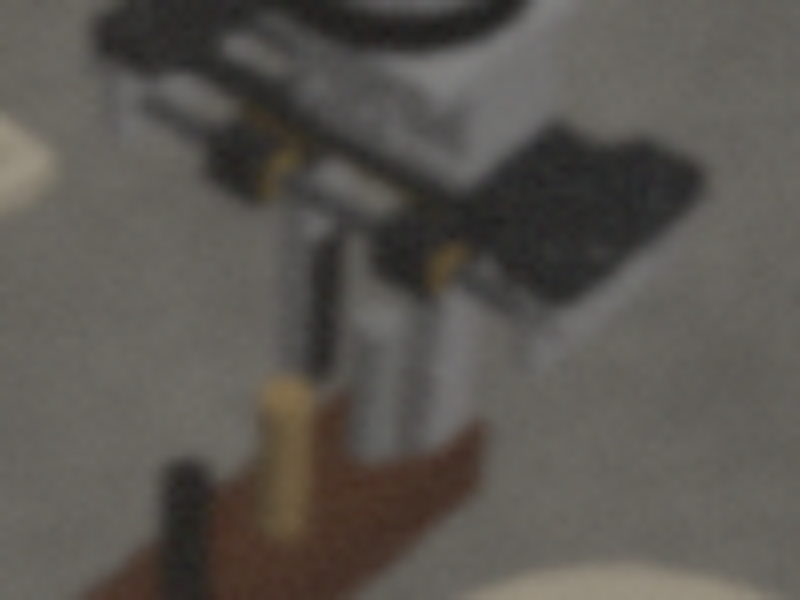

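drive_tool:
  series: "1 0 0 0 0 0 0; 1 0 0 0 0 0 0; 1 0 0 0 0 0 0; 1 0 0 0 0 0 0; 1 0 0 0 0 0 0; 1 0 0 0 0 0 0; 1 0 0 0 0 0 0; 1 0 0 0 0 0 0; 1 0 0 0 0 0 0; 1 0 0 0 0 0 0"
  force: 40

```text
time_s: 7.75
tool_pos: [486.7, 9.1, 48.0]
orientation: [3.127, 0.304, 0.0]
ft_force: [0.0, -0.1, 0.3]
gripper_width: 15.5
finger_force: 40.0
```

Run:
```python
from h import *
todo([487.5,9.5,170])
```

```text
t 7.75 pos [486.71   9.12  47.97] yaw 0.1938 tilt [0.     0.0001] F [ 0.  -0.1  0.3] w 15.5 ff 40.0
tool cm [  0.085  -0.022 -12.203]
```

drive_tool:
  series: "1 0 0 -0.5 0 0 0; 1 0 0 -1.5 0 0 0; 1 0 0 -3 0 0 0; 1 0 0 -5 0 0 0; 1 0 0 -8 0 0 0; 1 0 0 -11 0 0 0; 1 0 0 -14 0 0 0; 1 0 0 -16.5 0 0 0; 1 0 0 -16.8 0 0 0; 1 0 0 -16.8 0 0 0"

```text
time_s: 9.0
tool_pos: [486.5, 9.1, 215.8]
orientation: [3.127, 0.304, -0.0]
ft_force: [0.2, 0.6, -0.9]
gripper_width: 15.4
finger_force: 40.0
```

Run:
```python
from h import *
todo([545,-237,216])
```

```text
t 9.0 pos [486.47   9.08 215.8 ] yaw 0.1937 tilt [-0.0002  0.0001] F [ 0.2  0.6 -0.9] w 15.4 ff 40.0
tool cm [ 1.0060e+00  2.5275e+01 -1.7000e-02]
```

Run:
```python
from h import *
todo([555,-247.3,216])
```

```text
t 9.0 pos [486.47   9.08 215.8 ] yaw 0.1937 tilt [-0.0002  0.0001] F [ 0.2  0.6 -0.9] w 15.4 ff 40.0
tool cm [ 1.7890e+00  2.6478e+01 -1.7000e-02]
```

drive_tool:
  series: "1 0.2 2 0 0 0 0; 1 0.5 6 0 0 0 0; 1 0.9 11 0 0 0 0; 1 1.2 16 0 0 0 0; 1 1.5 20.5 0 0 0 0; 1 1.7 24 0 0 0 0; 1 1.8 26 0 0 0 0; 1 1.8 26.5 0 0 0 0; 1 1.8 26.5 0 0 0 0; 1 1.8 26.5 0 0 0 0"

```text
time_s: 10.25
tool_pos: [555.4, -246.2, 216.3]
orientation: [-3.126, -0.306, -0.001]
ft_force: [0.7, 0.9, -1.4]
gripper_width: 15.1
finger_force: 40.0
```

Run:
```python
from h import *
c=viewer.camera('scene')
todo([555,-247.3,186])
a=cv2.resize(cv2.cvtColor(c['image'],cv2.COLOR_RGB2BGR)[120:210,220:340],(800,600),interpolation=cv2.INTER_CUBIC)
cv2.imwrite('pics/s4c.png',a)
# where would the pin axis project, given TCP and measured grip?
def proj(p): 
    q=np.linalg.inv(c['pose'])@np.r_[p,1]; return np.array([q[0]/q[2]*c['fx']+c['cx'],q[1]/q[2]*c['fy']+c['cy']])
t=ctrl.read_state()['tool_pos']
for z in(0,-38): 
    u=proj(t+[0,0,z]); print(z,u,(u-[220,120])*[800/120,600/90])
u=proj([558.5,-247.1,146]);print('boss',u,(u-[220,120])*[800/120,600/90])
```

```text
t 10.3 pos [ 555.46 -246.27  216.4 ] yaw 0.1953 tilt [0.0005 0.0002] F [-0.7  0.4 -2.1] w 15.5 ff 40.0
tool cm [-0.067  0.092  3.04 ]
0 [272.65862157 149.49597681] [351.05747716 196.63984543]
-38 [273.88106535 161.91173106] [359.20710231 279.41154038]
boss [273.71640605 172.34282278] [358.10937365 348.95215189]
```

View pics/s4c.png

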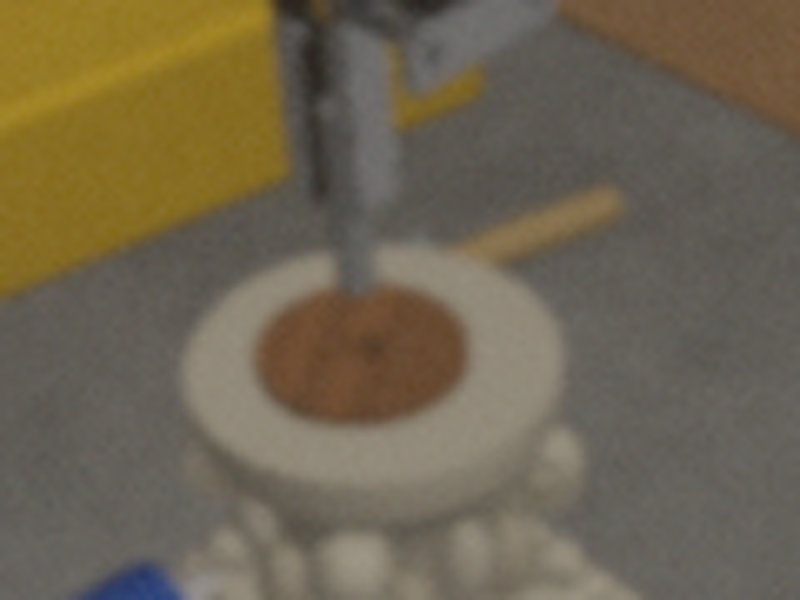

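drive_tool:
  series: "1 0 0 0.5 0 0 0; 1 0 0.1 1 0 0 0; 1 0 0.1 1.6 0 0 0; 1 0 0.1 2.2 0 0 0; 1 0 0.1 2.6 0 0 0; 1 0 0.1 2.8 0 0 0; 1 0 0.1 2.9 0 0 0; 1 0 0.1 3.0 0 0 0; 1 0 0.1 3.0 0 0 0; 1 0 0.1 3.0 0 0 0"

```text
time_s: 11.55
tool_pos: [555.6, -248.5, 186.2]
orientation: [3.127, 0.304, 0.0]
ft_force: [0.5, -0.8, -0.6]
gripper_width: 15.4
finger_force: 40.0
```

Run:
```python
from h import *
np.set_printoptions(precision=2,suppress=True)
todo([555.3,-247.3,184])
for i in range(3):
    c=viewer.camera('scene'); P=cloud(c)
    d=np.hypot(P[...,0]-555,P[...,1]+247)
    m=(d<16)&(P[...,2]>150)&(P[...,2]<180); p=P[m]
    med=np.median(p,0); v=med[:2]-c['pose'][:2,3]; v/=np.hypot(*v)
    r,q=np.nonzero(m); print(m.sum(),med,'axis',med[:2]+v*6.5,'cols',q.min(),q.max(),'rows',r.min(),r.max())
    pr=onplane(c,[[q.mean(),r.mean()]],med[2])[0]; print(pr)
```

```text
t 11.55 pos [ 555.64 -248.45  186.15] yaw 0.1939 tilt [0. 0.] F [ 0.5 -0.8 -0.6] w 15.4 ff 40.0
tool cm [-0.01 -0.12  0.21]
59 [ 561.86 -245.2   165.61] axis [ 558.71 -250.88] cols 270 275 rows 161 172
[ 560.68 -246.19  165.61]
56 [ 562.1  -244.64  164.97] axis [ 558.94 -250.33] cols 270 276 rows 162 172
[ 561.42 -244.9   164.97]
59 [ 562.23 -243.95  165.52] axis [ 559.07 -249.63] cols 270 276 rows 162 172
[ 561.69 -244.63  165.52]
```

drive_tool:
  series: "1 0 -0.1 0 0 0 0; 1 -0.02 -0.15 0.04 0 0 0; 1 -0.02 -0.15 0.08 0 0 0; 1 -0.02 -0.15 0.1 0 0 0; 1 -0.02 -0.15 0.12 0 0 0; 1 -0.02 -0.15 0.14 0 0 0; 1 -0.02 -0.15 0.16 0 0 0; 1 -0.02 -0.15 0.16 0 0 0; 1 -0.02 -0.15 0.16 0 0 0; 1 -0.02 -0.15 0.16 0 0 0"

```text
time_s: 12.95
tool_pos: [555.1, -247.0, 184.4]
orientation: [3.127, 0.304, 0.0]
ft_force: [-0.6, 0.2, -0.6]
gripper_width: 15.7
finger_force: 40.0
```

```bash
python3 -c "
from h import *
todo([555.1,-247,184])"
```

```text
t 12.95 pos [ 555.11 -247.04  184.42] yaw 0.1937 tilt [0.0001 0.0001] F [-0.6  0.2 -0.6] w 15.7 ff 40.0
tool cm [-0.    -0.004  0.042]
```

Position is tracked to about 0.1 mm; now a gentle approach to contact.

drive_tool:
  series: "1 0 0 0.01 0 0 0; 1 0 0 0.02 0 0 0; 1 0 0 0.03 0 0 0; 1 0 0 0.04 0 0 0; 1 0 0 0.05 0 0 0; 1 0 0 0.06 0 0 0; 1 0 0 0.07 0 0 0; 1 0 0 0.08 0 0 0; 1 0 0 0.08 0 0 0; 1 0 0 0.08 0 0 0"

```text
time_s: 14.2
tool_pos: [555.1, -247.0, 183.8]
orientation: [3.127, 0.304, 0.0]
ft_force: [-0.3, 0.0, 1.7]
gripper_width: 15.2
finger_force: 40.0
```

drive_tool:
  series: "1 0 0 0.01 0 0 0; 1 0 0 0.02 0 0 0; 1 0 0 0.03 0 0 0; 1 0 0 0.04 0 0 0; 1 0 0 0.05 0 0 0; 1 0 0 0.05 0 0 0; 1 0 0 0.05 0 0 0; 1 0 0 0.05 0 0 0; 1 0 0 0.05 0 0 0; 1 0 0 0.05 0 0 0"

```text
time_s: 15.45
tool_pos: [555.2, -247.1, 183.5]
orientation: [3.126, 0.304, 0.001]
ft_force: [-0.6, 0.5, 5.2]
gripper_width: 15.3
finger_force: 40.0
```

drive_tool:
  series: "1 0.06 0 0.06 0 0 0; 1 0.05 0.07 0.06 0 0 0; 1 -0.03 0.11 0.06 0 0 0; 1 -0.11 0.07 0.06 0 0 0; 1 -0.15 -0.03 0.06 0 0 0; 1 -0.11 -0.13 0.06 0 0 0; 1 0 -0.18 0.06 0 0 0; 1 0.11 -0.15 0.06 0 0 0; 1 0.19 -0.05 0.06 0 0 0; 1 0.2 0.06 0.06 0 0 0"

```text
time_s: 16.7
tool_pos: [555.6, -247.4, 183.0]
orientation: [-3.127, -0.303, 0.005]
ft_force: [-3.4, -0.1, 8.5]
gripper_width: 15.7
finger_force: 40.0
```

```bash
python3 -c "
from h import *
todo([555.1,-247,183.5])"
```

```text
t 16.7 pos [ 555.63 -247.44  183.04] yaw 0.1931 tilt [-0.0034 -0.0005] F [-3.4 -0.1  8.5] w 15.7 ff 40.0
tool cm [-0.044 -0.053 -0.046]
```

drive_tool:
  series: "1 -0.04 0.12 0 0 0 0; 1 -0.15 0.2 0 0 0 0; 1 -0.28 0.22 0 0 0 0; 1 -0.41 0.16 0 0 0 0; 1 -0.5 0.04 0 0 0 0; 1 -0.53 -0.11 0 0 0 0; 1 -0.48 -0.26 0 0 0 0; 1 -0.36 -0.37 0 0 0 0; 1 -0.2 -0.41 0 0 0 0; 1 -0.04 -0.38 0 0 0 0"

```text
time_s: 17.95
tool_pos: [554.6, -247.7, 181.3]
orientation: [3.12, 0.299, -0.007]
ft_force: [-1.4, -8.9, -2.1]
gripper_width: 15.5
finger_force: 40.0
```

```bash
python3 -c "
from h import *
todo([555.1,-247,183.5])"
```

```text
t 17.95 pos [ 554.58 -247.73  181.32] yaw 0.1908 tilt [-0.0052  0.0068] F [-1.4 -8.9 -2.1] w 15.5 ff 40.0
tool cm [ 0.064 -0.06  -0.219]
```

drive_tool:
  series: "1 -0.06 0.1 0.05 0 0 0; 1 -0.12 0.2 0.1 0 0 0; 1 -0.18 0.3 0.15 0 0 0; 1 -0.24 0.42 0.2 0 0 0; 1 -0.24 0.42 0.23 0 0 0; 1 -0.24 0.42 0.26 0 0 0; 1 -0.24 0.42 0.3 0 0 0; 1 -0.24 0.42 0.3 0 0 0; 1 -0.24 0.42 0.3 0 0 0; 1 -0.24 0.42 0.3 0 0 0"

```text
time_s: 19.2
tool_pos: [554.5, -248.4, 179.6]
orientation: [3.126, 0.304, 0.0]
ft_force: [1.8, -5.0, 2.2]
gripper_width: 15.3
finger_force: 40.0
```

```bash
python3 -c "
from h import *
todo([555.1,-247,183.5])"
```

```text
t 19.2 pos [ 554.53 -248.4   179.56] yaw 0.1936 tilt [0.     0.0007] F [ 1.8 -5.   2.2] w 15.3 ff 40.0
tool cm [ 0.082 -0.126 -0.395]
```

drive_tool:
  series: "1 0.02 0.05 0.03 0 0 0; 1 0.02 0.1 0.06 0 0 0; 1 0.02 0.13 0.1 0 0 0; 1 0.02 0.13 0.16 0 0 0; 1 0.02 0.13 0.22 0 0 0; 1 0.02 0.13 0.3 0 0 0; 1 0.02 0.13 0.38 0 0 0; 1 0.02 0.13 0.45 0 0 0; 1 0.02 0.13 0.45 0 0 0; 1 0.02 0.13 0.45 0 0 0"

```text
time_s: 20.45
tool_pos: [554.9, -249.0, 174.7]
orientation: [-3.126, -0.304, 0.0]
ft_force: [0.5, 0.3, -0.5]
gripper_width: 15.3
finger_force: 40.0
```

```bash
python3 -c "
from h import *
todo([555.1,-247,183.5]); print(ctrl.read_state()['torque'].round(2))"
```

```text
t 20.45 pos [ 554.9  -248.99  174.73] yaw 0.1939 tilt [-0.0002 -0.0008] F [ 0.5  0.3 -0.5] w 15.3 ff 40.0
tool cm [ 0.058 -0.192 -0.877]
[-0.02 -0.02  0.05]
```

drive_tool:
  series: "1 0 0 0.15 0 0 0; 1 0 0 0.3 0 0 0; 1 0 0 0.45 0 0 0; 1 0 0 0.6 0 0 0; 1 0 0 0.75 0 0 0; 1 0 0 0.9 0 0 0; 1 0 0 1.05 0 0 0; 1 0 0 1.2 0 0 0; 1 0 0 1.35 0 0 0; 1 0 0 1.5 0 0 0"

```text
time_s: 21.7
tool_pos: [555.1, -249.3, 162.2]
orientation: [3.126, 0.304, 0.003]
ft_force: [-2.0, 1.3, 6.4]
gripper_width: 15.0
finger_force: 40.0
```

```bash
python3 -c "
from h import *
todo([555.1,-247,183.5]); print(ctrl.read_state()['torque'].round(2))"
```

```text
t 21.7 pos [ 555.13 -249.34  162.16] yaw 0.1939 tilt [0.0016 0.0012] F [-2.   1.3  6.4] w 15.0 ff 40.0
tool cm [ 0.046 -0.227 -2.134]
[ 0.32  0.49 -0.06]
```

drive_tool:
  series: "1 0 0 0.1 0 0 0; 1 0 0 0.2 0 0 0; 1 0 0 0.3 0 0 0; 1 0 0 0.4 0 0 0; 1 0 0 0.48 0 0 0; 1 0 0 0.54 0 0 0; 1 0 0 0.6 0 0 0; 1 0 0 0.64 0 0 0; 1 0 0 0.68 0 0 0; 1 0 0 0.68 0 0 0"

```text
time_s: 22.95
tool_pos: [555.1, -249.3, 155.2]
orientation: [3.126, 0.304, 0.002]
ft_force: [-1.8, 0.4, 5.5]
gripper_width: 15.4
finger_force: 40.0
```

```bash
python3 -c "
from h import *
todo([555.1,-247,183.5]); print(ctrl.read_state()['torque'].round(2))"
```

```text
t 22.95 pos [ 555.1  -249.32  155.19] yaw 0.1939 tilt [0.0014 0.001 ] F [-1.8  0.4  5.5] w 15.4 ff 40.0
tool cm [ 0.048 -0.224 -2.832]
[0.34 0.44 0.01]
```

drive_tool:
  series: "1 0 0 0.04 0 0 0; 1 0 0 0.08 0 0 0; 1 0 0 0.12 0 0 0; 1 0 0 0.16 0 0 0; 1 0 0 0.2 0 0 0; 1 0 0 0.22 0 0 0; 1 0 0 0.22 0 0 0; 1 0 0 0.22 0 0 0; 1 0 0 0.22 0 0 0; 1 0 0 0.22 0 0 0"

```text
time_s: 24.2
tool_pos: [555.2, -249.3, 153.8]
orientation: [3.126, 0.304, 0.003]
ft_force: [-2.9, 1.4, 8.5]
gripper_width: 15.4
finger_force: 40.0
```

```bash
python3 -c "
from h import *
todo([555.1,-247,183.5]); print(ctrl.read_state()['torque'].round(2))"
```

```text
t 24.2 pos [ 555.18 -249.33  153.85] yaw 0.1939 tilt [0.0019 0.0015] F [-2.9  1.4  8.5] w 15.4 ff 40.0
tool cm [ 0.043 -0.226 -2.965]
[0.37 0.62 0.06]
```

drive_tool:
  series: "1 0 0 0.04 0 0 0; 1 0 0 0.08 0 0 0; 1 0 0 0.12 0 0 0; 1 0 0 0.15 0 0 0; 1 0 0 0.15 0 0 0; 1 0 0 0.15 0 0 0; 1 0 0 0.15 0 0 0; 1 0 0 0.15 0 0 0; 1 0 0 0.15 0 0 0; 1 0 0 0.15 0 0 0"

```text
time_s: 25.45
tool_pos: [555.3, -249.4, 153.8]
orientation: [3.125, 0.304, 0.005]
ft_force: [-4.5, 1.4, 11.7]
gripper_width: 15.3
finger_force: 40.0
```

```bash
python3 -c "
from h import *
todo([555.1,-247,183.5]); print(ctrl.read_state()['torque'].round(2))"
```

```text
t 25.45 pos [ 555.28 -249.38  153.8 ] yaw 0.1939 tilt [0.0029 0.0023] F [-4.5  1.4 11.7] w 15.3 ff 40.0
tool cm [ 0.036 -0.23  -2.97 ]
[ 0.59  0.91 -0.03]
```

drive_tool:
  series: "1 0 0 -0.05 0 0 0; 1 0 0 -0.12 0 0 0; 1 0 0 -0.18 0 0 0; 1 0 0 -0.2 0 0 0; 1 0 0 -0.2 0 0 0; 1 0 0 -0.2 0 0 0; 1 0 0 -0.2 0 0 0; 1 0 0 -0.2 0 0 0; 1 0 0 -0.2 0 0 0; 1 0 0 -0.2 0 0 0"

```text
time_s: 26.7
tool_pos: [555.1, -249.3, 153.8]
orientation: [3.126, 0.304, 0.003]
ft_force: [-1.4, 2.2, 7.3]
gripper_width: 15.3
finger_force: 40.0
```

```bash
python3 -c "
from h import *
todo([555.1,-247,183.5]); print(ctrl.read_state()['torque'].round(2))"
```

```text
t 26.7 pos [ 555.15 -249.33  153.84] yaw 0.1939 tilt [0.0016 0.0012] F [-1.4  2.2  7.3] w 15.3 ff 40.0
tool cm [ 0.045 -0.226 -2.966]
[0.34 0.52 0.02]
```

Still pressing with 7 N at the same height, so the stop is solid. I'll unload the rest, then open.

drive_tool:
  series: "1 0 0 -0.1 0 0 0; 1 0 0 -0.2 0 0 0; 1 0 0 -0.2 0 0 0; 0.9 0 0 -0.2 0 0 0; 0.7 0 0 -0.2 0 0 0; 0.5 0 0 -0.2 0 0 0; 0.4 0 0 -0.2 0 0 0; 0.4 0 0 -0.2 0 0 0; 0.4 0 0 -0.2 0 0 0; 0.4 0 0 -0.2 0 0 0"

```text
time_s: 27.95
tool_pos: [555.0, -249.4, 153.5]
orientation: [3.127, 0.304, 0.0]
ft_force: [-0.2, -0.5, -0.5]
gripper_width: 56.3
finger_force: 0.0
```

```bash
python3 -c "
from h import *
todo([555.1,-247,183.5])"
```

```text
t 27.95 pos [ 554.97 -249.42  153.49] yaw 0.1937 tilt [0.     0.0002] F [-0.2 -0.5 -0.5] w 56.3 ff 0.0
tool cm [ 0.06  -0.235 -3.001]
```

Released; rise straight up, then aside towards the robot so the camera sees the pin.

drive_tool:
  series: "0.4 0 0 -1 0 0 0; 0.4 0 0 -3 0 0 0; 0.4 0 0 -5 0 0 0; 0.4 0 0 -8 0 0 0; 0.4 0 0 -11 0 0 0; 0.4 -2 0 -13 0 0 0; 0.4 -6 0 -13 0 0 0; 0.4 -10 0 -13 0 0 0; 0.4 -12 0 -13 0 0 0; 0.4 -12 0 -13 0 0 0"

```text
time_s: 29.2
tool_pos: [436.2, -272.8, 284.2]
orientation: [3.126, 0.301, 0.002]
ft_force: [0.2, 0.3, -0.1]
gripper_width: 56.3
finger_force: 0.0
```

Run:
```python
from h import *
np.set_printoptions(precision=1,suppress=True)
todo([0,0,0])
c=viewer.camera('scene'); P=cloud(c)
m=(np.hypot(P[...,0]-557,P[...,1]+248)<18)&(P[...,2]>153)&(P[...,2]<230); p=P[m]
print(m.sum(),np.percentile(p[:,2],[2,50,90,98,100]))
for a,b in((155,170),(170,185),(185,199)): print(a,p[(p[:,2]>a)&(p[:,2]<b)].mean(0))
print('boss plane z',np.median(P[...,2][(np.hypot(P[...,0]-557,P[...,1]+248)<40)&(P[...,2]<151)]))
cv2.imwrite('pics/s5c.png',cv2.resize(cv2.cvtColor(c['image'],cv2.COLOR_RGB2BGR)[120:210,220:340],(800,600),interpolation=cv2.INTER_CUBIC))
```

```text
t 29.2 pos [ 436.2 -272.8  284.2] yaw 0.1919 tilt [0. 0.] F [ 0.2  0.3 -0.1] w 56.3 ff 0.0
tool cm [-37.7 -35.1  28.3]
106 [153.6 179.1 195.  197.  198.4]
155 [ 561.2 -245.7  162.1]
170 [ 560.2 -245.5  177.9]
185 [ 558.9 -249.1  192.6]
boss plane z 145.61368557803627
```

View pics/s5c.png

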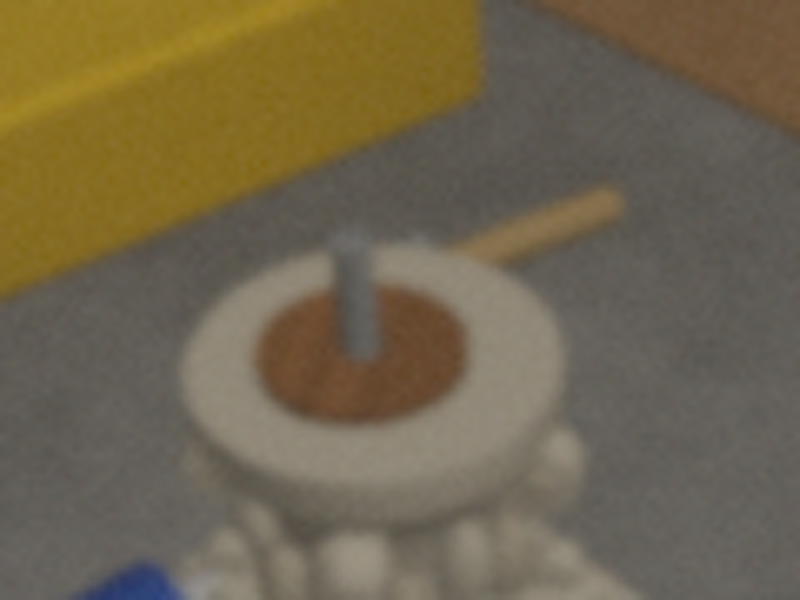

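The picture shows the pin standing in the boss, its top at crop pixel (350, 240) and its base at (365, 358). The depth image puts its top about 196 mm above the table, so 50 mm stands out and it is home.

```bash
python3 -c "
from h import *
print(ctrl.hand_in())"
```

```text
the job is handed in; nothing more can be done
None
```

I handed in the job with the steel pin released and standing in the boss hole, pressed home against a solid stop with about 50 mm showing; the highest force I read was about 12 N, but the hand-in returned no verdict.

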